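Slide the steel cover home over the topping well

TASK

Close the topping well of the bakery's counter unit: pick up the steel cover, lay it flat in the unit's channel at the plain end, and slide it along the channel, without lifting it again, until it drops into the recess around the well and lies flat and fully home there; bed it with a steady push of about 15 N against the recess's far edge, then let go. Work gently: do not ram the cover against the unit or bear down hard on it. Leave everything else on the table where it is.

Things in the scene. Friction and masses are not known exactly. Their poses are not given: they have to be found in the camera images.
- cover_mid (a point): the cover: steel plate 110 (its x) x 90 (its y) x 6 mm with an upright black bar grip on its middle, 12 mm thick (x), 44 mm long (y), from 6 to 40 mm above the plate's underside. 0.28 to 0.52 kg. Starts flat on the table. This point: centre of plate, 20 mm above its underside; z up. The same after a half turn.
- unit: the fixed counter unit: a straight channel 410 mm long (its x), 96 mm wide, between two aluminium rails, 134 mm wide over all. Origin: centre of its underside, on the table; z up. Rail tops at z = 54 mm; between them a firmly held steel deck, top at z = 45 mm. -x end plain, recess towards +x. The deck is set further in or out each time, so this pose does not tell where the recess is.
- plain_end (a point): middle of the unit's plain end, on the deck's top face (unit x = -85, y = 0, z = 45 mm), axes as the unit's. The deck is level and smooth from 50 mm before to 65 mm past it (x). Further along +x is the recess: 116 mm long, as wide as the channel, 7 mm deep to a 10 mm ledge around the open well.
- recess_nominal (a point): where the recess's centre lies on average, at the deck's top level (unit x = 73 mm); truly anywhere up to 32 mm before or past it along x. A cover pushed along +x dips in, stops at the recess's far edge, and when home its underside is 7 mm below the deck (unit z = 38 mm). Friction varies. The deck may jut 30 mm out of the unit at either end.
- cutter: steel pastry ring, 60 mm across, 35 mm high, standing on the table; to be left alone. Origin: centre of its underside.
- cup: aluminium measuring cup, 70 mm across, 70 mm high; to be left alone. Origin: centre of its underside.
- brush: pastry brush lying on the table; to be left alone.
- spatula: spatula lying on the table; to be left alone.
Things that resemble listed ones, but are neither listed nor needed, are in the scene too. What is shaped like the part that bears cover_mid but turquoise is not meant.

How it is judged (in metres and radians):
On the way, in this order (a step that is already met when the one before it is completed fails the run):
1. the cover lies flat on the deck's plain end, within the channel (x of cover_mid in the frame of unit between -0.15 and -0.045 m and y of cover_mid in the frame of unit between -0.02 and 0.02 m and z of cover_mid in the frame of unit between 0.0625 and 0.0675 m and angle between cover_mid's own z axis and vertical below 0.04 rad), for 0.2 s.
2. the cover has dropped flat into the recess and is bedded there with a steady push (at least 9 N between cover and unit; 15 N is about right) (x of cover_mid in the frame of unit between 0.03 and 0.13 m and y of cover_mid in the frame of unit between -0.02 and 0.02 m and z of cover_mid in the frame of unit between 0.0555 and 0.0605 m and angle between cover_mid's own z axis and vertical below 0.04 rad and contact force between cover and unit above 9 N), for 0.2 s.
At the end, for the whole second after the job is handed in: The cover lies in the recess of the deck, its mid point 55.5 to 60.5 mm above the unit's underside (58 when fully home), tilted less than 0.04 rad, released and at rest (x of cover_mid in the frame of unit between 0.03 and 0.13 m and y of cover_mid in the frame of unit between -0.02 and 0.02 m and z of cover_mid in the frame of unit between 0.0555 and 0.0605 m and angle between cover_mid's own z axis and vertical below 0.04 rad and linear speed of cover below 0.01 m/s and contact force between cover and the fingers below 0.05 N); the robot touches nothing.
It fails at once if the cover is pressed or rammed against the unit with more than 40 N (contact force between cover and unit above 40 N).
It fails at once if the cover is carried low over the channel past the plain end (more than 10 and less than 60 mm above the deck) in place of being slid (x of cover_mid in the frame of unit between -0.03 and 0.2 m and y of cover_mid in the frame of unit between -0.06 and 0.06 m and z of cover_mid in the frame of unit between 0.075 and 0.125 m).
It fails at once if something else on the table is moved by more than 30 mm (distance of any of cutter, cup, brush, spatula from where it was at the start of the episode above 0.03 m).
It also fails if it takes over 72 s, if anything falls off the work surface, if the arm or the gripper's body presses on something with over 40 N, if the wrist force passes 120 N, or if a joint passes its speed limit or range.

ROBOT

A 7-joint arm with a two-finger parallel gripper is mounted at the origin on the work surface. World frame = base frame: x ahead of the robot, y to its left, z up, the work surface at z = 0. Lengths are in m, angles in degrees, forces in N, time in s.
With the tool pointing down it reaches from about 0.35 to 0.775 m from the base axis. Payload 3.1 kg.
Tool frame: the origin (TCP) lies on the centre line of the jaws, within the pads' length; the fingertips stand 17 mm ahead of it and the grasp point (between the pads) lies 2 mm behind it (robot.tip_reach is the distance from the TCP to the fingertips, in m); z points along the fingers, y is the line along which they close (so a half turn about z gives the same grasp; the last joint's range is limited). The gripper opens to 85 mm and grips with 20 to 120 N. Pads are 22 mm wide; open, the fingers measure 114 mm over their backs; the gripper's body (76 mm by 85 mm) begins 54 mm behind the grasp point. The pads swing forward as they close: fully open they stand 13 mm farther back than shut.
Start: joints at [-69.483, 17.813, 0.802, 86.603, -0.252, 75.585, -1.558], TCP at [0.214, 0.507, 0.248] pointing down, gripper open.
Joint ranges: [-154.91, 154.91], [-16.99, 109.72], [-72.82, 74.43], [7.12, 147.25], [-82.49, 262.49], [11.32, 116.49], [-174.64, 174.64]. Speed limits (degrees/s): [159.86, 159.86, 180, 180, 180, 180, 180].

INTERFACE

Orientations are given as [roll, pitch, yaw] about the fixed x, y, z axes, in that order (R = Rz(yaw) Ry(pitch) Rx(roll)).
In Python, from station import robot, fingers, vision, workorder, recognise gives the robot as it stands. Calls block until the motion is done:
- robot.move_to(position, orientation): joint-space move of the TCP to a pose.
- robot.line_to(position, orientation=None, velocity=0.15, f_stop=None): straight line of the TCP; orientation=None keeps the orientation; velocity is the mean speed in m/s. With f_stop (N) it stops when the force on the tool has changed by that much, and returns True; else False.
- robot.move_j(angles): joint-space move.
- fingers.gripper_to(opening, force=None): opening from 0.0 (shut) to 1.0 (fully open); force is the grip in N (None keeps the last); returns when the fingers have stopped.
- robot.pause(seconds).
- robot.inverse_kinematics(position, orientation): joint angles nearest the present ones, or None.
- vision.grab_frame(name): name is "scene" or "side" or "wrist"; returns the picture (384x512x3 uint8, red, green, blue); there is no depth.
- vision.calibration(name): a dict with "mtx" (3x3 intrinsics, pixels), "extrinsics" (4x4, takes a point from world to camera coordinates); the wrist camera has in their place "T_tool_cam" (4x4, takes a point from camera to tool coordinates, whose origin is the TCP and whose axes are the flange's). Camera axes: x right, y up, looking along -z (the intrinsics and any distortion apply to the point x, -y, -z); pixel columns grow to the right and rows downward; lengths in m; the calibration is good to about 2 mm. A picture is of the moment at which its call begins: read the wrist's pose just before it. calibration takes no time and is no camera call.
A pose or a line that the arm cannot do raises robot.PlanningError and nothing moves.
- workorder.close_job(): hands the job in; it is judged then, once.
Trained networks look in the newest picture that a camera, given by its name, has taken for a name from the list of things; names that differ only in an ending like _2 or _b are one class to them, and where a whole thing is asked for, a point or a joint stands for the part that bears it (a point fixed in the world has none). Each returns a list of dicts, best first, with "p" (0 to 1); they miss things now and then, are a little off and sometimes report something else, mostly with a low value. They report only what shows in the picture. A call takes as long as a camera call. They do not tell look-alikes from the thing itself.
- recognise(label, camera): "rect" ([centre column, centre row, width, height] in pixels, round what is visible of it).
Readings, each from a call of its own:
- robot.current_time_s(): time.
- robot.current_joint_positions(): joint angles.
- robot.current_dq(): joint speeds.
- robot.current_joint_torque(): joint torques, N m.
- robot.current_tool_pos(): TCP position.
- robot.current_eef_rot(): TCP orientation.
- robot.current_contact_force(): force on the tool from outside, world axes, zero at the start.
- robot.current_torque(): the same for the moment, N m.
- robot.current_finger_gap(): opening from 0.0 (shut) to 1.0 (fully open).
- robot.current_gripper_force(): force on a finger pad.
Only numpy, scipy, OpenCV 4.12 (cv2) and the standard library are available. Lean on these libraries where they do the work, as an engineer would, in place of code of your own. Each camera call takes 0.05 s, during which the arm holds its last target. There are 200 camera calls.

## Working session

There is one attempt and no reset: what is moved stays moved. The work goes in short steps, each a Python script; the robot and the scene stay as the last script left them, time stands still between calls to the robot, and variables do not carry over. Pictures are saved under pics/ and viewed, at most 10 in all, crops included, and the job is handed in when it is done.

```bash
ls; mkdir -p pics
python3 - <<'E'
from station import robot, fingers, vision, workorder, recognise
import cv2,numpy as np
ims=[]
for n in("scene","side"):
    im=vision.grab_frame(n); ims.append(im); cv2.imwrite(f"pics/{n}0.png",cv2.resize(im[:,:,::-1],(800,600),interpolation=cv2.INTER_CUBIC))
    c=vision.calibration(n); print(n,{k:np.round(v,4).tolist() for k,v in c.items() })
    for l in("cover_mid","unit","cutter","cup","brush","spatula"):
        print(l,[(round(d["p"],2),np.round(d["rect"]).tolist()) for d in recognise(l,n)][:4])
print(vision.calibration("wrist"),robot.current_eef_rot(),robot.current_time_s())
E
```

```text
pics
scene {'mtx': [[386.2867, 0.0, 251.8755], [0.0, 386.2867, 186.5711], [0.0, 0.0, 1.0]], 'extrinsics': [[0.557, 0.8304, -0.0127, -0.1317], [-0.5029, 0.3495, 0.7905, 0.2709], [0.6609, -0.434, 0.6123, -1.6569], [0.0, 0.0, 0.0, 1.0]]}
cover_mid [(0.78, [112.0, 247.0, 42.0, 31.0]), (0.73, [285.0, 150.0, 24.0, 20.0]), (0.7, [230.0, 218.0, 47.0, 30.0]), (0.65, [207.0, 189.0, 39.0, 25.0])]
unit [(0.71, [321.0, 183.0, 114.0, 73.0])]
cutter [(0.7, [264.0, 246.0, 24.0, 22.0])]
cup [(0.55, [248.0, 165.0, 18.0, 23.0])]
brush [(0.74, [152.0, 212.0, 45.0, 32.0]), (0.21, [322.0, 182.0, 116.0, 72.0])]
spatula [(0.98, [202.0, 262.0, 71.0, 74.0])]
side {'mtx': [[483.5411, 0.0, 253.3715], [0.0, 483.5411, 192.7438], [0.0, 0.0, 1.0]], 'extrinsics': [[0.7854, -0.619, -0.0012, -0.5289], [0.4415, 0.5589, 0.7019, -0.1471], [-0.4339, -0.5518, 0.7122, -1.1969], [0.0, 0.0, 0.0, 1.0]]}
cover_mid [(0.88, [352.0, 328.0, 60.0, 56.0]), (0.86, [277.0, 220.0, 52.0, 36.0]), (0.78, [148.0, 172.0, 41.0, 30.0]), (0.58, [220.0, 247.0, 54.0, 37.0])]
unit [(0.98, [218.0, 144.0, 118.0, 99.0])]
cutter [(0.77, [324.0, 188.0, 24.0, 29.0]), (0.54, [274.0, 301.0, 55.0, 70.0]), (0.15, [216.0, 143.0, 118.0, 95.0])]
cup [(0.98, [183.0, 198.0, 26.0, 40.0])]
brush [(0.94, [277.0, 303.0, 56.0, 69.0])]
spatula [(0.63, [346.0, 240.0, 78.0, 70.0])]
{'mtx': array([[299.15952957,   0.        , 256.59324235],
       [  0.        , 299.15952957, 193.49694999],
       [  0.        ,   0.        ,   1.        ]]), 'T_tool_cam': array([[ 7.20637306e-04,  9.62174449e-01,  2.72433128e-01,
         6.87423371e-02],
       [ 9.99999646e-01, -5.75073675e-04, -6.14153848e-04,
        -7.73432815e-04],
       [-4.34254020e-04,  2.72433475e-01, -9.62174523e-01,
        -1.24814992e-01],
       [ 0.00000000e+00,  0.00000000e+00,  0.00000000e+00,
         1.00000000e+00]])} [1.79993636e+02 1.96059124e-03 1.57099743e+02] 0.7
```

View pics/scene0.png

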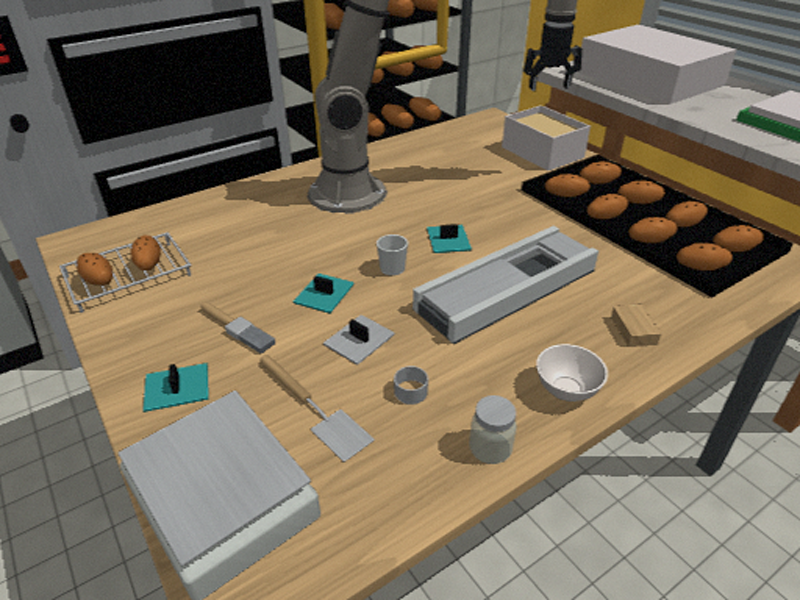

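View pics/side0.png

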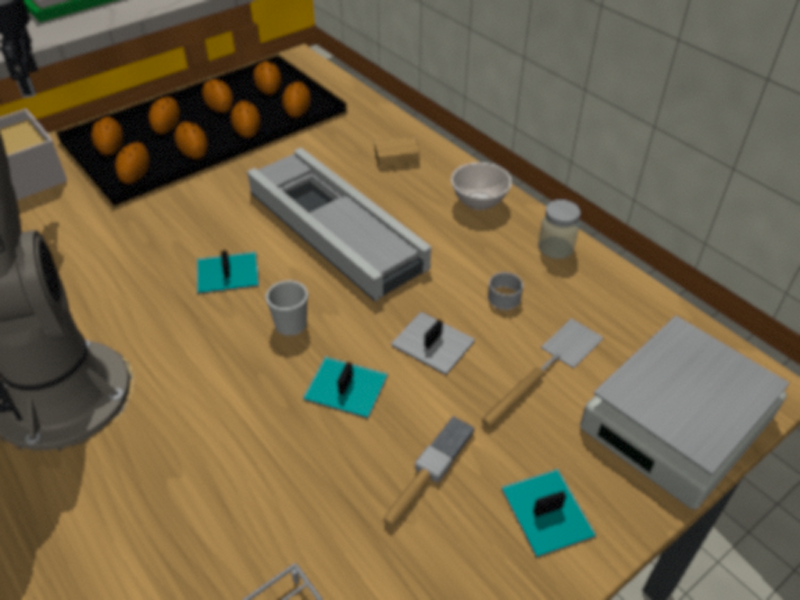

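The steel cover is at scene (358,338) and side (433,342) in the 800 px views. The unit's plain (open) end is at scene ~(438,315), and its recess is towards (545,258). The other three plates are turquoise decoys. Next I'll triangulate these roughly and look with the wrist camera.

```bash
cat > h.py <<'E'
from station import robot, fingers, vision, workorder, recognise
import cv2,numpy as np
from scipy.spatial.transform import Rotation as R
F=np.diag([1,-1,-1])
def cam(n):
    """K, Rwc, camera centre (world) at present"""
    c=vision.calibration(n); K=np.array(c["mtx"])
    if n=="wrist":
        T=np.eye(4);T[:3,:3]=R.from_euler("xyz",robot.current_eef_rot(),degrees=True).as_matrix();T[:3,3]=robot.current_tool_pos()
        M=T@np.array(c["T_tool_cam"])
    else: M=np.linalg.inv(np.array(c["extrinsics"]))
    return K,M[:3,:3],M[:3,3]
def ray(C,px):
    K,Rm,o=C; return o,Rm@F@np.linalg.solve(K,[px[0],px[1],1.])
def onz(C,px,z):
    o,d=ray(C,px); return o+d*(z-o[2])/d[2]
def proj(C,P):
    K,Rm,o=C; q=(np.atleast_2d(P)-o)@Rm@F@K.T; return q[:,:2]/q[:,2:]
E
python3 - <<'E'
from h import *
s=cam("scene");d=cam("side")
k=.64
for nm,a,b,z in[("grip top",(358,323),(433,325),.04),("plain L",(416,293),(372,288),.054),("plain R",(452,330),(425,250),.054),("cup",(392,242),(288,292),.07)]:
    print(nm,onz(s,np.array(a)*k,z),onz(d,np.array(b)*k,z))
for a in((416,293),(452,330),(597,252),(556,232)):print(onz(s,np.array(a)*k,.054))
for a in((378,288),(428,250),(300,152),(250,173)):print(onz(d,np.array(a)*k,.054))
E
```

```text
grip top [ 0.52892283 -0.27804462  0.04      ] [ 0.53237835 -0.27796645  0.04      ]
plain L [ 0.530647   -0.14229276  0.054     ] [ 0.49754739 -0.15756167  0.054     ]
plain R [ 0.65987049 -0.15244129  0.054     ] [ 0.63075467 -0.13868536  0.054     ]
cup [ 0.36810855 -0.09139063  0.07      ] [ 0.37254805 -0.09173129  0.07      ]
[ 0.530647   -0.14229276  0.054     ]
[ 0.65987049 -0.15244129  0.054     ]
[0.63748322 0.26693368 0.054     ]
[0.52843914 0.25373874 0.054     ]
[ 0.50556919 -0.16389991  0.054     ]
[ 0.63497717 -0.14202255  0.054     ]
[0.62311957 0.25813975 0.054     ]
[0.50378683 0.2586486  0.054     ]
```

Run:
```python
from h import *
def look(p,yaw,name):
    robot.move_to(p,[180,0,yaw]); C=cam("wrist"); im=vision.grab_frame("wrist")
    np.savez(f"pics/{name}.npz",K=C[0],R=C[1],o=C[2]); cv2.imwrite(f"pics/{name}.png",im[:,:,::-1])
    cv2.imwrite(f"pics/{name}_b.png",cv2.resize(im[:,:,::-1],(800,600),interpolation=cv2.INTER_CUBIC))
    print(name,robot.current_tool_pos(),robot.current_eef_rot(),robot.current_joint_positions(),robot.current_time_s())
    for l in("cover_mid","unit"):print([(round(d["p"],2),np.round(d["rect"]).tolist()) for d in recognise(l,"wrist")][:3])
for y in(0,180):
    print(y,robot.inverse_kinematics([.56,.05,.3],[180,0,y]),robot.inverse_kinematics([.53,-.278,.22],[180,0,y]))
look([.56,.05,.27],180,"w_unit")
look([.53,-.278,.2],180,"w_cover")
```

```text
0 [-36.05327196  21.01223948  41.46437614  80.15523386 -13.8127762
  83.9652185  -85.05476398] [-10.0686564   33.37570222  57.68021798  82.72148232 -28.23909359
  79.28328484 -41.51294938]
180 [-26.53929834  19.05831433  27.3062688   79.79046457  -8.6761262
  83.22232767  90.50378737] [ -5.90160729  30.48695984  49.41711168  82.57045509 -23.24173616
  77.534616   134.56656397]
w_unit [0.55984426 0.05164944 0.26982483] [ 1.79956650e+02 -2.19874681e-02 -1.79853315e+02] [-26.31830578  19.65156993  26.53971438  83.1470913   -8.84139488
  79.28315328  90.67870953] 2.8083
[(0.84, [27.0, 136.0, 52.0, 86.0]), (0.79, [20.0, 17.0, 40.0, 35.0]), (0.66, [273.0, 21.0, 85.0, 40.0])]
[(0.96, [268.0, 177.0, 366.0, 122.0])]
w_cover [ 0.53161879 -0.27546471  0.20018557] [ 1.79915105e+02  7.11811494e-02 -1.79761828e+02] [  3.08784302  27.60052166  33.64975672  83.97103851 -15.67830699
  73.11157315 128.52081643] 4.2333
[(0.91, [250.0, 171.0, 122.0, 105.0]), (0.56, [270.0, 37.0, 141.0, 74.0]), (0.17, [255.0, 308.0, 54.0, 52.0])]
[(0.57, [441.0, 219.0, 142.0, 138.0])]
```

View pics/w_unit_b.png

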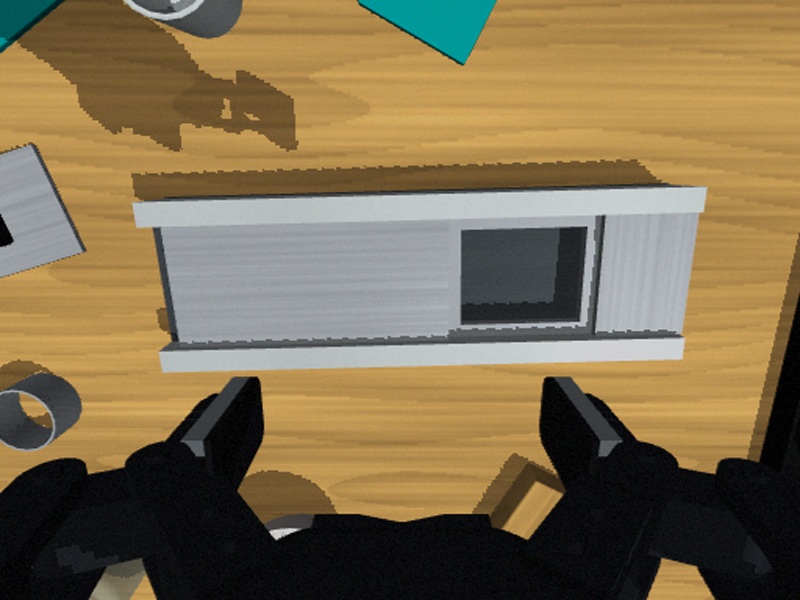

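View pics/w_cover_b.png

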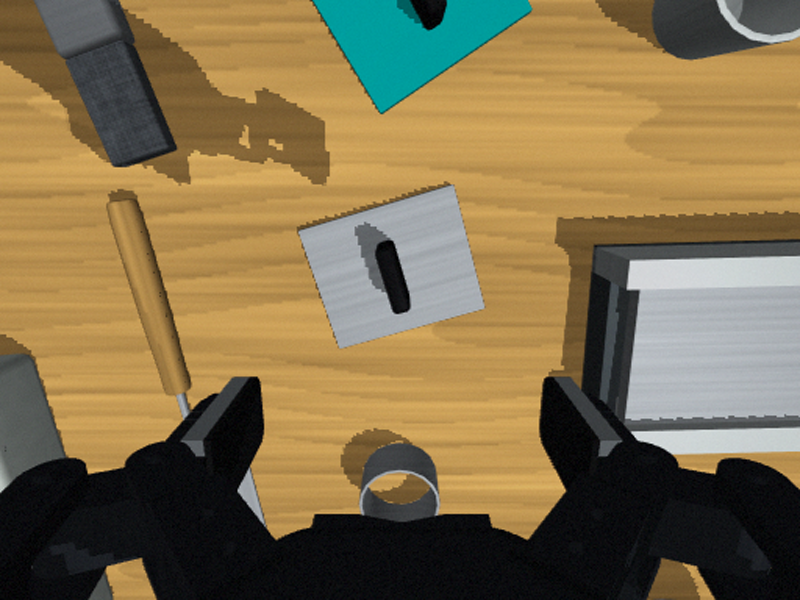

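The wrist views show the plate corners at (298,230), (453,184), (485,307) and (341,348). The outer rail-top corners are at (133,203), (707,187), (683,359) and (161,371), and the recess's far edge is at (604,215)–(595,333). I'll fit both poses.

```bash
cat > fit.py <<'E'
from h import *
from scipy.optimize import least_squares
def load(n): d=np.load(f"pics/{n}.npz"); return d["K"],d["R"],d["o"]
def refine(name,pts):
    g=cv2.cvtColor(cv2.imread(f"pics/{name}.png"),cv2.COLOR_BGR2GRAY)
    p=(np.array(pts,np.float32)*.64).reshape(-1,1,2)
    return cv2.cornerSubPix(g,p.copy(),(3,3),(-1,-1),(3,30,.01)).reshape(-1,2)
def fit(C,px,mod,z,x0):
    def w(p): c,s=np.cos(p[2]),np.sin(p[2]); return np.c_[np.array(mod)@np.array([[c,s],[-s,c]])+p[:2],np.full(len(mod),z)]
    r=least_squares(lambda p:(proj(C,w(p))-px).ravel(),x0); return r.x,np.round(r.fun,1)
if __name__=="__main__":
    C=load("w_cover"); px=refine("w_cover",[(298,230),(453,184),(485,307),(341,348)]); print(px/.64)
    print([onz(C,q,.006)[:2].round(4) for q in px])
    a,b=.055,.045
    p,r=fit(C,px,[(-a,b),(a,b),(a,-b),(-a,-b)][::1],.006,[.53,-.278,np.pi/2]); print("cover",p[:2],np.degrees(p[2]),r)
    print("grip ends",onz(C,np.array((386,243))*.64,.04),onz(C,np.array((401,310))*.64,.04))
    C=load("w_unit"); px=refine("w_unit",[(133,203),(707,187),(683,359),(161,371)]); print(px/.64)
    print([onz(C,q,.054)[:2].round(4) for q in px])
    a,b=.205,.067
    u,r=fit(C,px,[(-a,b),(a,b),(a,-b),(-a,-b)],.054,[.57,.05,np.pi/2]); print("unit",u[:2],np.degrees(u[2]),r)
    c,s=np.cos(u[2]),np.sin(u[2])
    for q in((604,216),(595,333),(450,222),(448,335),(160,228),(176,340)):
        d=onz(C,np.array(q)*.64,.045)[:2]-u[:2]; print(q,"unit xy",c*d[0]+s*d[1],-s*d[0]+c*d[1])
    np.save("poses.npy",np.array([p,u]))
E
python3 fit.py
```

```text
[[296.28177 230.90358]
 [451.22028 184.22725]
 [483.58896 306.98337]
 [341.      348.     ]]
[array([ 0.5027, -0.3474]), array([ 0.4716, -0.2431]), array([ 0.5562, -0.2172]), array([ 0.5877, -0.3196])]
cover [ 0.52971017 -0.28187245] 107.13548957257414 [-0.3  0.2  0.5 -1.1  1.   0.3 -1.3  1. ]
grip ends [ 0.50558916 -0.28542384  0.04      ] [ 0.54835309 -0.27607512  0.04      ]
[[133.      203.     ]
 [706.27185 186.99944]
 [681.5657  358.4566 ]
 [162.18526 372.08542]]
[array([ 0.514 , -0.1403]), array([0.5017, 0.2673]), array([0.6323, 0.2715]), array([ 0.645 , -0.1373])]
unit [0.57372493 0.06530696] 91.74097013531782 [-1.3 -1.   1.  -1.1  0.3  1.6 -0.   1.4]
(604, 216) unit xy 0.13728564034563395 0.04656963762039118
(595, 333) unit xy 0.13848411119473591 -0.045061007963064705
(450, 222) unit xy 0.02350548272407018 0.04528585239933657
(448, 335) unit xy 0.02203572004196776 -0.043530800401826386
(160, 228) unit xy -0.19207569853654316 0.04676003278330292
(176, 340) unit xy -0.1941908353577157 -0.04178523002054654
```

Run:
```python
from h import *
p,u=np.load("poses.npy")
yc=np.degrees(p[2])-90; yu=np.degrees(u[2])-90
x,y=.5285,-.2813
robot.move_to([x,y,.10],[180,0,yc]); robot.pause(.2)
print(robot.current_tool_pos(),robot.current_joint_positions())
hit=robot.line_to([x,y,.027],velocity=.06,f_stop=5); robot.pause(.2)
print(hit,robot.current_tool_pos())
fingers.gripper_to(0.0,force=50); robot.pause(.2)
print("gap",robot.current_finger_gap(),robot.current_gripper_force(),robot.current_contact_force())
robot.line_to([x,y,.15],velocity=.08); robot.pause(.2)
print("lift",robot.current_finger_gap(),robot.current_contact_force())
c,s=np.cos(u[2]),np.sin(u[2]); t=u[:2]+np.array([c,s])*-.092
robot.line_to([*t,.15],[180,0,yu],velocity=.12)
robot.line_to([*t,.095],velocity=.06); robot.pause(.3)
print("hover",t,robot.current_tool_pos(),robot.current_eef_rot(),robot.current_time_s())
C=cam("wrist"); im=vision.grab_frame("wrist")
np.savez("pics/w_hov.npz",K=C[0],R=C[1],o=C[2]); cv2.imwrite("pics/w_hov.png",im[:,:,::-1])
cv2.imwrite("pics/w_hov_b.png",cv2.resize(im[:,:,::-1],(800,600),interpolation=cv2.INTER_CUBIC))
```

```text
[ 0.52852914 -0.28131745  0.10007968] [-13.63430076  46.14811081  66.22552847  91.81077946 -44.0181201
  71.79228107 -12.14452072]
False [ 0.52869887 -0.28142839  0.02734023]
gap 0.129868858470509 49.98562037944794 [-0.33834683 -1.24228176 -0.35836998]
lift 0.1317225668494186 [ 0.08872495 -0.50446085 -4.7274353 ]
hover [ 0.57651998 -0.02665058] [ 0.57667483 -0.0266525   0.0952614 ] [-1.79998685e+02 -2.61831358e-02  1.74877413e+00] 14.6333
```

View pics/w_hov_b.png

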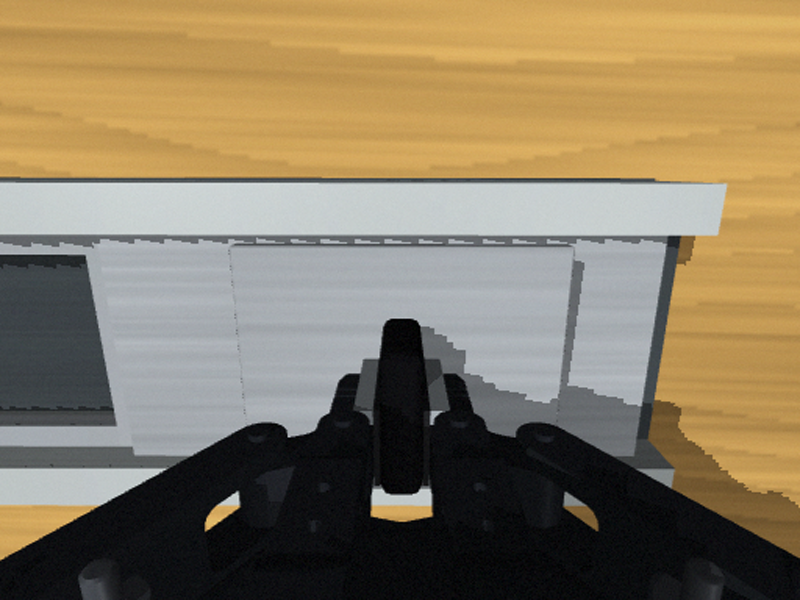

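The held cover's far edge runs (230,247)–(574,245), level with the rail. The rail's inner top edge is at row ~236 and its outer edge at row ~183. I'll compute the lateral offset.

Run:
```python
from fit import *
p,u=np.load("poses.npy"); C=load("w_hov"); c,s=np.cos(u[2]),np.sin(u[2])
im=cv2.cvtColor(cv2.imread("pics/w_hov.png"),cv2.COLOR_BGR2GRAY)
for col in(170,220,290,340): print(col,list(im[110:162,col]))
def U(q,z):
    d=onz(C,np.array(q)*.64,z)[:2]-u[:2]; return np.round([c*d[0]+s*d[1],-s*d[0]+c*d[1]],4)
for n,q,z in[("cov",(230,246),.0743),("cov",(574,245),.0743),("rail in",(230,236),.054),("rail in",(574,236),.054),("rail out",(230,182),.054),("rail out",(574,184),.054),("end",(727,184),.054),("well near",(88,255),.045)]:print(n,U(q,z))
```

```text
170 [np.uint8(161), np.uint8(162), np.uint8(162), np.uint8(127), np.uint8(68), np.uint8(82), np.uint8(93), np.uint8(208), np.uint8(208), np.uint8(211), np.uint8(207), np.uint8(208), np.uint8(207), np.uint8(209), np.uint8(208), np.uint8(208), np.uint8(205), np.uint8(204), np.uint8(209), np.uint8(209), np.uint8(207), np.uint8(208), np.uint8(208), np.uint8(207), np.uint8(204), np.uint8(206), np.uint8(205), np.uint8(205), np.uint8(209), np.uint8(207), np.uint8(206), np.uint8(206), np.uint8(205), np.uint8(205), np.uint8(206), np.uint8(205), np.uint8(205), np.uint8(204), np.uint8(206), np.uint8(203), np.uint8(156), np.uint8(104), np.uint8(99), np.uint8(110), np.uint8(176), np.uint8(148), np.uint8(74), np.uint8(122), np.uint8(156), np.uint8(168), np.uint8(170), np.uint8(169)]
220 [np.uint8(157), np.uint8(154), np.uint8(159), np.uint8(164), np.uint8(70), np.uint8(81), np.uint8(92), np.uint8(179), np.uint8(204), np.uint8(206), np.uint8(206), np.uint8(205), np.uint8(205), np.uint8(203), np.uint8(206), np.uint8(204), np.uint8(205), np.uint8(203), np.uint8(204), np.uint8(205), np.uint8(204), np.
[... 1520 characters left out ...]
8(204), np.uint8(204), np.uint8(204), np.uint8(206), np.uint8(205), np.uint8(205), np.uint8(202), np.uint8(205), np.uint8(203), np.uint8(203), np.uint8(205), np.uint8(205), np.uint8(204), np.uint8(205), np.uint8(204), np.uint8(207), np.uint8(205), np.uint8(203), np.uint8(202), np.uint8(204), np.uint8(203), np.uint8(204), np.uint8(179), np.uint8(104), np.uint8(103), np.uint8(106), np.uint8(101), np.uint8(174), np.uint8(98), np.uint8(87), np.uint8(152), np.uint8(162), np.uint8(165), np.uint8(170)]
cov [-0.0392 -0.046 ]
cov [-0.1469 -0.0464]
rail in [-0.0321 -0.0464]
rail in [-0.1542 -0.0465]
rail out [-0.0339 -0.065 ]
rail out [-0.1524 -0.0644]
end [-0.2051 -0.0645]
well near [ 0.0256 -0.038 ]
```

Run:
```python
from fit import *
p,u=np.load("poses.npy"); C=load("w_hov"); c,s=np.cos(u[2]),np.sin(u[2])
def U(q,z):
    d=onz(C,np.array(q)*.64,z)[:2]-u[:2]; return np.round([c*d[0]+s*d[1],-s*d[0]+c*d[1]],4)
for q in((5,468),(5,507),(100,468),(650,470),(100,505),(672,487)):print(U(q,.054))
for q in((382,495),(425,495),(385,320),(418,320)):print("grip",U(q,.108))
```

```text
[0.0694 0.0486]
[0.0737 0.0675]
[0.0305 0.0486]
[-0.195   0.0493]
[0.0336 0.0665]
[-0.2053  0.0575]
grip [-0.0875  0.0192]
grip [-0.0996  0.0192]
grip [-0.0887 -0.0325]
grip [-0.097  -0.0326]
```

Run:
```python
import cv2
im=cv2.imread("pics/w_hov.png")[140:384,0:512]
cv2.imwrite("pics/crop.png",cv2.resize(im[:190,:150],(600,760),interpolation=cv2.INTER_NEAREST)[160:760])
```

```text
(no output)
```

View pics/crop.png

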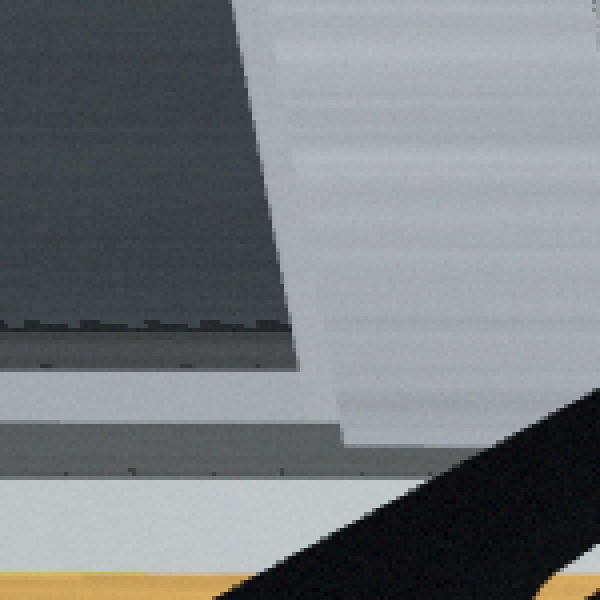

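The unit's centre line reads +1.1 mm here and the cover about -1.3 mm, so I'll shift +2.4 mm along unit y and then lower.

Run:
```python
from h import *
p,u=np.load("poses.npy"); c,s=np.cos(u[2]),np.sin(u[2])
t=u[:2]+np.array([c,s])*-.092+np.array([-s,c])*.0024
robot.line_to([*t,.095],velocity=.05)
robot.line_to([*t,.078],velocity=.03,f_stop=5); robot.pause(.1)
f0=robot.current_contact_force(); print(f0)
hit=robot.line_to([*t,.068],velocity=.012,f_stop=2.5); robot.pause(.3)
print(hit,robot.current_tool_pos(),robot.current_contact_force(),robot.current_torque(),robot.current_time_s())
```

```text
[ 0.23508134  0.08543922 -4.73520601]
True [ 0.57411813 -0.02668262  0.07205382] [-0.89017501 -0.3115114   6.24104944] [ 0.03223695 -0.02717458  0.02828587] 16.6083
```

Run:
```python
from h import *
p,u=np.load("poses.npy"); c,s=np.cos(u[2]),np.sin(u[2])
P=lambda x,z:[*(u[:2]+np.array([c,s])*x+np.array([-s,c])*.0024),z]
def st(n):
    q=np.array(robot.current_tool_pos());d=q[:2]-u[:2]
    print(n,"x",round(c*d[0]+s*d[1],4),"z",q[2].round(4),np.round(robot.current_contact_force(),2),round(robot.current_finger_gap(),3),round(robot.current_time_s(),2))
fingers.gripper_to(.20); robot.pause(.4); st("loose")
print(robot.line_to(P(.0,.072),velocity=.04,f_stop=8)); st("a")
print(robot.line_to(P(.06,.072),velocity=.03,f_stop=8)); st("b")
im=vision.grab_frame("side"); cv2.imwrite("pics/s1.png",cv2.resize(im[60:210,130:330,::-1],(800,600),interpolation=cv2.INTER_CUBIC))
```

```text
loose x -0.0911 z 0.07 [-0.5   0.78  0.43] 0.202 17.24
False
a x -0.0001 z 0.0721 [-0.14 -1.8  -1.6 ] 0.199 19.67
False
b x 0.0599 z 0.072 [ 0.53 -1.1  -0.68] 0.2 21.82
```

View pics/s1.png

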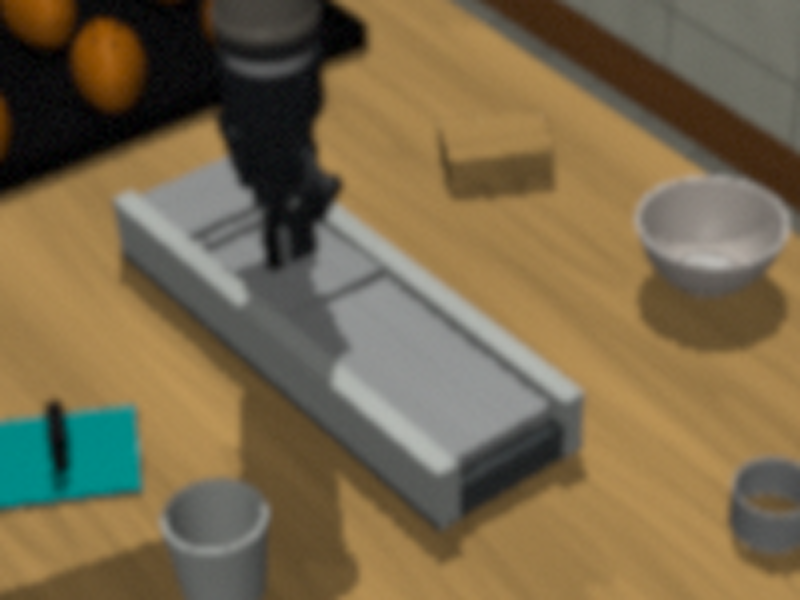

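The cover is in the channel with its front in the recess, about 20 mm short of the far edge. I'll continue slowly until it stops.

```bash
cat > g.py <<'E'
from h import *
p,u=np.load("poses.npy"); c,s=np.cos(u[2]),np.sin(u[2])
P=lambda x,z:[*(u[:2]+np.array([c,s])*x+np.array([-s,c])*.0024),z]
def ux():
    d=np.array(robot.current_tool_pos())[:2]-u[:2]; return c*d[0]+s*d[1]
def st(n):
    print(n,"x",round(ux(),4),"z",round(robot.current_tool_pos()[2],4),np.round(robot.current_contact_force(),2),round(robot.current_finger_gap(),3),round(robot.current_time_s(),2))
E
python3 - <<'E'
from g import *
print(robot.line_to(P(.095,.072),velocity=.012,f_stop=5)); st("stop")
x=ux()
robot.line_to(P(x-.0025,.072),velocity=.02); robot.pause(.3); st("back")
im=vision.grab_frame("side"); cv2.imwrite("pics/s2.png",cv2.resize(im[60:210,130:330,::-1],(800,600),interpolation=cv2.INTER_CUBIC))
E
```

```text
True
stop x 0.0865 z 0.0716 [ 0.56 -0.1  -0.5 ] 0.2 24.0
back x 0.0841 z 0.0719 [-0.57  0.07  0.29] 0.198 24.55
```

View pics/s2.png

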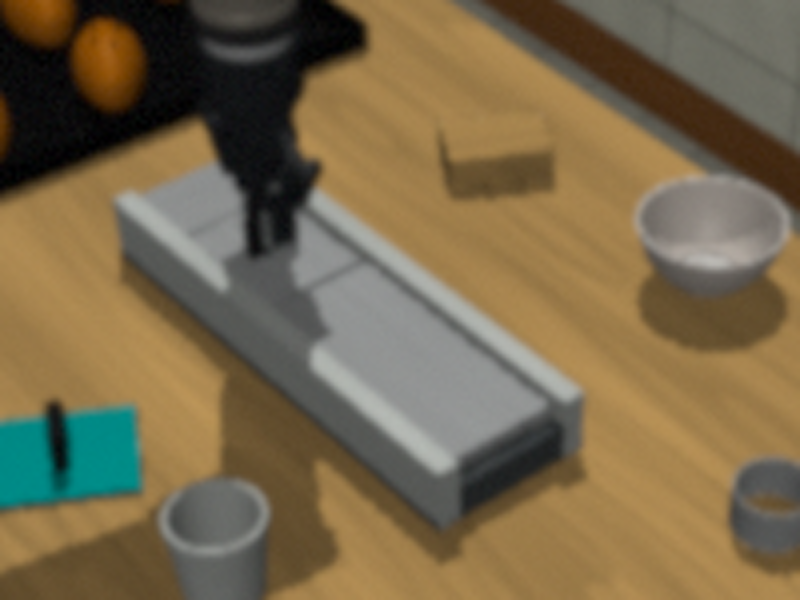

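The cover lies flush in the recess with only a thin line at the far edge. Next I'll lower, grip lightly and bed it in small steps.

Run:
```python
from g import *
x=ux()
print(robot.line_to(P(x,.0655),velocity=.02,f_stop=4)); robot.pause(.1); st("low")
fingers.gripper_to(0.0,force=25); robot.pause(.3); st("grip")
x=ux(); z=robot.current_tool_pos()[2]; d=np.array([c,s]); f0=np.array(robot.current_contact_force())[:2]@d
for i in range(30):
    x+=.0005; robot.line_to(P(x,z),velocity=.01); robot.pause(.05)
    f=-(np.array(robot.current_contact_force())[:2]@d)
    if f>12.5: break
st(f"push {i} {f:.1f}"); robot.pause(.7); st("held")
```

```text
False
low x 0.084 z 0.0655 [0.32 0.26 0.36] 0.204 25.18
grip x 0.0839 z 0.0657 [-0.67 -0.44  2.1 ] 0.134 25.69
push 14 12.9 x 0.0844 z 0.0663 [ -0.18 -12.92   2.39] 0.136 30.19
held x 0.0844 z 0.0663 [  0.63 -11.64   3.21] 0.137 30.89
```

Run:
```python
from g import *
d=np.array([c,s]); x0=ux(); x=.0839+.0075
for i in range(8):
    x+=.0005; robot.line_to(P(x,.0655),velocity=.01); robot.pause(.05)
    f=-(np.array(robot.current_contact_force())[:2]@d)
    if f>14.5: break
robot.pause(.5); st("held"); print(robot.current_eef_rot())
robot.line_to(P(x0,.0657),velocity=.01); robot.pause(.2); st("relaxed")
fingers.gripper_to(.25); robot.pause(.3); st("open")
fingers.gripper_to(.5); 
robot.line_to(P(ux(),.2),velocity=.08); st("up")
robot.move_to(P(.03,.27),[180,0,180]) if 0 else robot.line_to(P(.02,.27),velocity=.12)
robot.pause(.3); C=cam("wrist"); im=vision.grab_frame("wrist")
np.savez("pics/w_end.npz",K=C[0],R=C[1],o=C[2]); cv2.imwrite("pics/w_end.png",im[:,:,::-1])
cv2.imwrite("pics/w_end_b.png",cv2.resize(im[:,:,::-1],(800,600),interpolation=cv2.INTER_CUBIC)); st("end")
```

```text
held x 0.0844 z 0.0664 [ -0.44 -14.19   3.79] 0.138 32.29
[178.96552449   0.29241487   1.26254263]
relaxed x 0.084 z 0.0658 [ 0.3  -6.1   2.08] 0.135 33.49
open x 0.0847 z 0.0656 [-0.01 -0.07 -0.08] 0.249 34.05
up x 0.0844 z 0.1995 [ 0.81 -0.22  0.26] 0.503 36.22
end x 0.0204 z 0.2696 [-0.42 -0.92  0.04] 0.5 37.51
```

View pics/w_end_b.png

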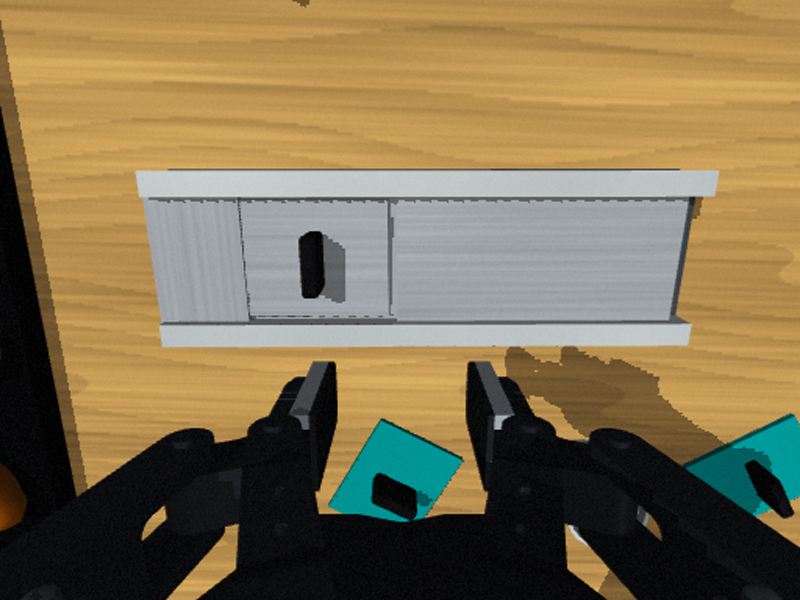

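The cover is in the recess between columns 240 and 388, with its front against the far edge, a small gap behind it, and the fingers clear. It is released and flat, so I'm handing in.

```bash
python3 -c "
from h import *
print(workorder.close_job())"
```

```text
the job is handed in; nothing more can be done
None
```

The steel cover was slid along the channel into the recess, bedded against the far edge with about 14 N and released, and the job was handed in at about 38 s; no verdict came back, and I judged it flat and home from the last wrist picture and its stop position, not a height check.

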